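# Load a board into the lever test fixture and bring the probe head down on it

## Robot

A 7-joint arm with a two-finger parallel gripper is mounted at the origin on a cart in front of the work surface, level with it; the furniture and walls round the work are solid. World frame = base frame: x ahead of the robot, y to its left, z up, the work surface at z = 0. Lengths are in m, angles in rad, forces in N, time in s.
With the tool pointing down it reaches from about 0.35 to 0.9 m from the base axis. Payload 8.1 kg.
Tool frame: the origin (TCP) lies at the very end of the fingers, on their centre line; the grasp point (between the pads) lies 19 mm behind it; z points along the fingers, y is the line along which they close (so a half turn about z gives the same grasp; the last joint's range is limited). The gripper opens to 92 mm and grips with 3 to 60 N. Pads are 19 mm wide; open, the fingers measure 130 mm over their backs; the gripper's body (75 mm by 190 mm) begins 47 mm behind the grasp point.
Start: joints at [1.165, 0.434, 0.025, 1.573, -0.012, 1.134, -0.075], TCP at [0.186, -0.597, 0.188] pointing down, gripper open.
Joint ranges: [-2.62, 2.62], [-0.44, 2.09], [-1.27, 1.32], [0.08, 2.57], [-1.32, 4.46], [0.12, 2], [-2.74, 2.74]. Speed limits (rad/s): [2.22, 2.22, 3.01, 3.01, 3.14, 3.14, 3.14].

## Interface

Orientations are given as a rotation vector (axis times angle).
In Python, from cell import readout, cams, job gives the robot as it stands.
- The arm moves only by the tool drive_tool, never from a script. Its argument "commands" is a list of rows, each a list of 3 entries, a list of its own where there are three numbers: the turn, a rotation vector about the tool's x, y, z in rad, then the shift along the tool's x, y, z in cm, then the gripper's target within -1 to 1 (fully open at 1, half-way at 0, shut at -1). A call has 1 to 20 rows; each row is the pose to reach, as a shift and turn from the pose commanded when the call began, along the tool's axes at that moment; what a row does not reach only later rows make up. A row lasts 1/12 s, in which the tool goes at most 41.7 mm and 7.16 degrees, less where a joint would pass 70% of its speed; a pose out of reach is approached as far as the arm can. A call with a gripper value outside its range is refused whole. The fingers move at their own pace and stop on an object; "newtons" is the grip in N (left out, the last holds). Time passes only in rows, so rows that repeat a pose let the fingers close. It gives the time, the measured TCP pose, the force, the opening and the grip force at its end, in the units of the state.
- readout.observe(): the state, without advancing time (a new reading comes with each control period).
- cams.get_image(name): name is "scene" or "top" or "wrist"; returns the picture (384x512x3 uint8, blue, green, red); there is no depth.
- cams.camera_info(name): a dict with "camera_matrix" (3x3 intrinsics, pixels), "R" (3x3) and "t" (3): a world point X has camera coordinates R X + t. Camera axes: x right, y down, z forward; pixel columns grow to the right and rows downward; lengths in m; the calibration is good to about 2 mm. A picture is of the moment at which its call begins: read the wrist's pose just before it. camera_info takes no time and is no camera call; for the wrist camera it gives the pose at the moment of the call.
- job.sign_off(): hands the job in; it is judged then, once.
The state is a dict: "clock": time; "joints": joint angles; "dq": joint speeds; "joint_efforts": joint torques, N m; "position": TCP position; "ee_rot": TCP orientation; "force": force on the tool from outside, world axes, zero at the start; "ft_torque": the same for the moment, N m; "width": opening from 0.0 (shut) to 1.0 (fully open); "gripper_force": force on a finger pad.
Only numpy, scipy, OpenCV 4.12 (cv2) and the standard library are available. Lean on these libraries where they do the work, as an engineer would, in place of code of your own. Each camera call takes 0.05 s, during which the arm holds its last target. There are 200 camera calls.

## Task

The circuit board is only part of the way into the hand-lever test fixture. With the fixture's lever still up, slide the board along its guide rails until it is fully home against the stop at the back, then swing the lever on the head all the way down to its end stop so that the spring probes press on the board. Leave the board home and the lever down, and do not disturb the tools lying round the fixture.

Things in the scene. Friction and masses are not known exactly. Their poses are not given: they have to be found in the camera images.
- test_fixture: Hand-lever board test fixture, fixed: black base 230 x 150 mm (x -130 to +100 mm, top 20 mm over the bench), rails, a column at the back (70 mm wide, 192 mm high, from x = 49 mm) and a grey head (52 wide, 36 deep, 99 to 173 mm over the bench). Origin on the bench under the head's ram; +x points from the open front to the column (the way the board goes in), +y left, z up.
- rail_mouth (a point): Midway between the front ends of the two aluminium guide rails, 110 mm in front of the fixture's origin, at the height of the ledges on which the board rides (26 mm over the bench). The rails run along the fixture's x; side walls 84 mm apart, 7 mm above the ledges. Between the ledges (71 mm apart) the bed is open, 20 mm over the bench.
- stop_face (a point): Centre of the front face of the aluminium stop at the back of the rails (30 mm behind the fixture's origin, at board height): the board's rear edge meets it when the board is home.
- board: Green circuit board 120 (x) x 80 (y) x 2 mm, loose, about 0.14 kg, in the rails with 2 mm play each side, 25 to 48 mm short of the stop. Origin under its centre; +x points to its rear edge, which goes in first. A terminal block 62 mm wide, 11 deep, 12 high stands along the front edge, face level with it: push there. Relays and capacitors up to 15 mm high stand behind it.
- board_front (a point): Middle of the terminal block's front face, on the board's front edge, 8 mm above the board's underside.
- board_rear (a point): Middle of the board's rear edge, at its upper face.
- head_lever (a joint): Lever angle, rad: 0 is fully up (50 degrees above level, pointing to the fixture's right, -y), 1.10 fully down at its end stop (13 degrees below level); starts at 0 to 0.2. A cam on its shaft drives the probe foot down 17 mm. It has friction (about 0.25 N m) and stays where it is left; pressing it takes 2 to 4 N at the knob.
- lever_knob (a point): Centre of the lever's black ball knob, 24 mm in diameter, on a steel rod 8 mm thick; 110 mm from the pivot.
- lever_pivot (a point): Point on the lever's pivot axis in the plane in which rod and knob swing: 25.5 mm in front of the fixture's origin and 136 mm above the bench. The axis is the fixture's x axis.
- probe_foot: Sprung black plate 36 x 46 mm with four brass probe pins under it, carried by the ram below the head. Origin at the level of the pin tips, on the ram axis: 14 mm above a board in the rails when the lever is fully up. Lever down, the pins press on the board with about 7 N in all.
- screwdriver: Loose bystander: small screwdriver 146 mm long lying to the left of the fixture. Origin under its middle.
- tweezers: Loose bystander: black tweezers 124 mm long lying to the left of the fixture. Origin under their middle.
- cutters: Loose bystander: flush cutters 98 mm long lying to the right of the fixture's front. Origin under their middle.
- tape_roll: Loose bystander: roll of tape 68 mm across, 12 mm high, lying to the right of the fixture. Origin under its middle.
Not all that is in view belongs to the job. Leave any pink or red look-alike of the board alone.

How it is judged:
On the way:
1. the board is home (rear edge within 3 mm of the stop) while the lever is still up (under 0.45 rad) (x of board_rear in the frame of test_fixture above 0.027 m and value of joint head_lever below 0.45 rad), for 0.2 s.
At the end, for the whole second after the job is handed in: The board lies flat in the rails with its rear edge within 3 mm of the stop and at rest, the lever is down at its end stop (within 0.1 rad) and still, and the probe foot presses on the board with more than 3 N (x of board_rear in the frame of test_fixture above 0.027 m and value of joint head_lever above 1 rad and velocity of joint head_lever below 0.05 rad/s and contact force between probe_foot and board above 3 N and angle between the z axis of board and the z axis of test_fixture, either way round below 0.05 rad and linear speed of board below 0.01 m/s); the robot touches nothing.
It fails at once if a tool lying round the fixture was moved more than 30 mm (distance of any of screwdriver, tweezers, cutters, tape_roll from where it was at the start of the episode above 0.03 m).
It also fails if it takes over 42 s, if anything falls off the work surface, if the arm or the gripper's body presses on something with over 40 N, if the wrist force passes 120 N, or if a joint passes its speed limit or range.

## Working session

There is one attempt and no reset: what is moved stays moved. The work goes in short steps, Python scripts to look and compute and a tool call to move; the robot and the scene stay as the last step left them, time stands still between calls to the robot, and variables do not carry over. Pictures are saved under pics/ and viewed, at most 10 in all, crops included, and the job is handed in when it is done.

Besides the shell and the picture viewer there is one more tool, called after ">>>" as name(argument=value, ...), one argument or row to a line, values as JSON. drive_tool: Moves the arm, as the interface text tells. Its arguments: {"type":"object","properties":{"commands":{"type":"array"},"newtons":{"type":"number"}},"required":["commands"]}

```bash
mkdir -p pics; cat > h.py <<'E'
import numpy as np, cv2
from cell import readout, cams, job
def ci(n):
    c=cams.camera_info(n); return [np.array(c[k],float) for k in("camera_matrix","R","t")]
def proj(n,X,c=None):
    K,R,t=c or ci(n); p=K@(R@np.array(X,float)+t); return p[:2]/p[2]
def ray(n,uv,c=None):
    K,R,t=c or ci(n); d=R.T@np.linalg.inv(K)@np.array([uv[0],uv[1],1.]); return -R.T@t,d
def plane(n,uv,z,c=None):
    o,d=ray(n,uv,c); return o+d*(z-o[2])/d[2]
def tri(a,ua,b,ub):
    o1,d1=ray(a,ua);o2,d2=ray(b,ub); d1/=np.linalg.norm(d1);d2/=np.linalg.norm(d2)
    s=np.linalg.lstsq(np.c_[d1,-d2],o2-o1,rcond=None)[0]
    p,q=o1+s[0]*d1,o2+s[1]*d2; return (p+q)/2,np.linalg.norm(p-q)
E
python3 - <<'E'
from h import *
for n in("scene","top"):
    im=cams.get_image(n); cv2.imwrite(f"pics/{n}0.png",im); K,R,t=ci(n); print(n,np.round(-R.T@t,3),K[0,0],np.round(R[2],2))
s=readout.observe(); print(s)
a=cv2.imread("pics/scene0.png");b=cv2.imread("pics/top0.png")
E
```

```text
scene [0.084 0.716 0.789] 372.70350586057776 [ 0.48 -0.59 -0.65]
top [0.342 0.121 1.116] 357.2171654219373 [ 0.21 -0.   -0.98]
{'clock': 0.1, 'joints': array([ 1.16538055,  0.43512846,  0.02501215,  1.5739635 , -0.01159082,
        1.13398387, -0.07509482]), 'dq': array([ 1.16535041e-03,  8.41941157e-05,  3.89216440e-05, -3.47080897e-03,
        1.03325836e-04, -8.32594429e-05, -1.56253803e-04]), 'joint_efforts': array([ 2.66393341e-03, -6.69117594e+01,  9.87746604e-01, -3.15141678e+01,
       -6.05390361e-02,  3.73710506e-02,  3.44263924e-05]), 'position': array([ 0.1861593 , -0.59612886,  0.18695585]), 'ee_rot': array([-3.10439614e+00, -4.73504346e-01,  5.42701741e-04]), 'force': array([-0.28561074,  0.16715386, -0.57572279]), 'ft_torque': array([-0.01959579, -0.02345059, -0.03807132]), 'gripper_force': 0.0, 'width': 1.0011283528238046}
```

View pics/scene0.png

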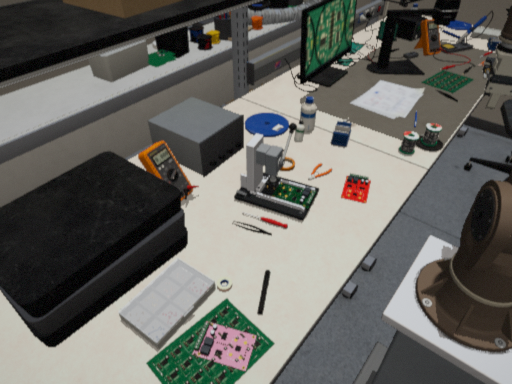

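View pics/top0.png

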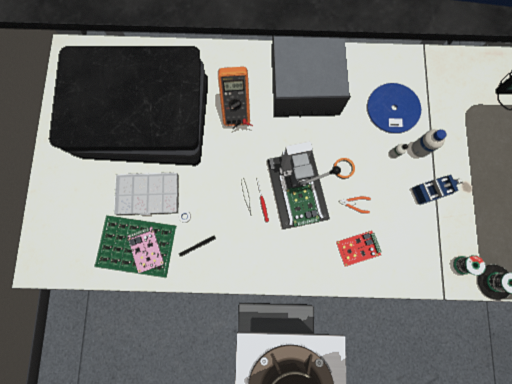

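The scene picture shows the fixture at about (275,180), with its lever knob at about (293,127). The top picture shows it at about (298,188), with its front towards the robot. Candidates for the board in the top view:
- the green board in the rails at (302,203)
- the large green panel at (135,245)
- the pink board at (147,250)
- the red board at (358,248)

By the description it is the one in the rails, and I'll check that in a close crop.

```bash
python3 - <<'E'
import cv2,numpy as np
a=cv2.imread("pics/scene0.png")[115:225,225:335];b=cv2.imread("pics/top0.png")[135:240,255:365]
f=lambda i:cv2.resize(i,(400,int(400*i.shape[0]/110)),interpolation=cv2.INTER_CUBIC)
A=cv2.resize(a,None,fx=5.4,fy=5.4,interpolation=cv2.INTER_CUBIC);B=cv2.resize(b,None,fx=5.4,fy=5.4,interpolation=cv2.INTER_CUBIC)
for n,i,ox,oy in(("A",A,225,115),("B",B,255,135)):
    for k in range(0,110,10):
        p=int(k*5.4);cv2.putText(i,str(ox+k),(p,8),0,.33,(255,0,255));cv2.putText(i,str(oy+k),(0,p+4),0,.33,(255,0,255))
        cv2.line(i,(p,0),(p,3),(255,0,255));
    cv2.imwrite(f"pics/c{n}.png",i)
E
```

```text
(no output)
```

View pics/cA.png

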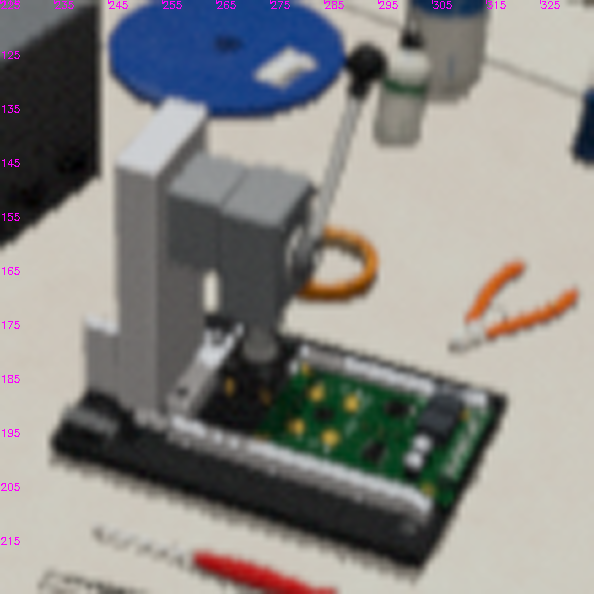

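View pics/cB.png

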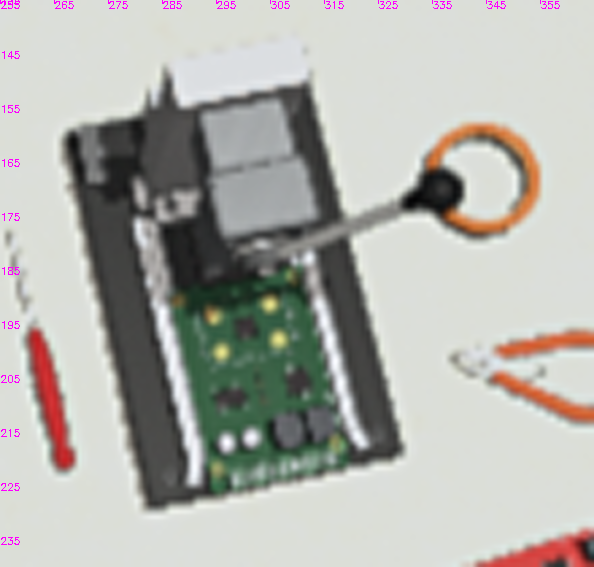

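The crops confirm the choice: the green board is in the rails. In the top view:
- Base corners are at about (282.4,229.1), (329.4,218.7) and (267.2,159.6).
- The terminal block is at about (307,221).
- The knob is at (336.5,170.2) in top and (292.8,127) in scene.

```bash
cat > fx.py <<'E'
from h import *
FL=plane("top",(282.4,229.1),.02);FR=plane("top",(329.4,218.7),.02);BL=plane("top",(267.2,159.6),.02)
E
python3 - <<'E'
from fx import *
print("FL,FR,BL",FL.round(3),FR.round(3),BL.round(3),np.linalg.norm(FL-FR),np.linalg.norm(FL-BL))
ex=BL-FL; ey=FL-FR; a1=np.arctan2(ex[1],ex[0]); a2=np.arctan2(-ey[0],ey[1]); print("yaw",a1,a2)
# scene check: front left/right base top corners
s1=plane("scene",(225+430/5.4,115+560/5.4),.02);s2=plane("scene",(225+507/5.4,115+402/5.4),.02);print("scene FL FR",s1.round(3),s2.round(3))
k,e=tri("scene",(292.8,127),"top",(336.5,170.2));print("knob",k.round(4),e)
# fine base mask in top: dark pixels min area rect
a=(a1*230+a2*150)/380; c,s=np.cos(a),np.sin(a);R=np.array([[c,-s,0],[s,c,0],[0,0,1]])
o=((FL-R@[-.13,.075,.02])+(FR-R@[-.13,-.075,.02])+(BL-R@[.1,.075,.02]))/3;print("origin",o.round(4),a)
print("knob in fix",(R.T@(k-o)).round(4))
for n,p in dict(mouthL=[-.11,.042,.033],mouthR=[-.11,-.042,.033],pivot=[-.0255,0,.136],headfl=[-.018,.026,.173],headfr=[-.018,-.026,.173],colTL=[.049,.035,.192]).items(): print(n,proj("top",R@p+o).round(1),proj("scene",R@p+o).round(1))
# terminal block front face top edge, z=.026+.014
for uv in((255+235/5.4,135+484/5.4),(255+342/5.4,135+460/5.4)): print("block",(R.T@(plane("top",uv,.033)-o)).round(4))
E
```

```text
FL,FR,BL [0.456 0.029 0.02 ] [ 0.492 -0.116  0.02 ] [0.676 0.08  0.02 ] 0.1492659084294449 0.22637829420526376
yaw 0.2274400329090572 0.24517241136524606
scene FL FR [0.451 0.031 0.02 ] [ 0.487 -0.107  0.02 ]
knob [ 0.5936 -0.0947  0.2138] 4.4070006955913794e-05
origin [ 0.5989 -0.0142  0.    ] 0.2344396559838686
knob in fix [-0.0239 -0.077   0.2138]
mouthL [292.  220.2] [301.7 205.4]
mouthR [318.7 214.6] [310.9 188.8]
pivot [303.8 183.4] [282.2 162.5]
headfl [295.8 179.5] [276.9 156.3]
headfr [314.3 175.8] [283.8 146.9]
colTL [287.7 154.9] [254.1 146.6]
block [-0.1272  0.0257  0.033 ]
block [-0.1263 -0.0366  0.033 ]
```

Everything measured fits the given sizes:
- The base measures 149 x 226 mm.
- The knob is 109.5 mm from the pivot, which puts the lever at about 0.08 rad.
- The block is 62 mm wide.
- The board's rear edge is about 37 mm short of the stop.

Next I work out the move to a pose in front of the board.

```bash
cat > mv.py <<'E'
from h import *
from scipy.spatial.transform import Rotation as Ro
YAW=.243; O=np.array([.5989,-.0142,0.]); RF=Ro.from_euler('z',YAW).as_matrix()
def fw(p): return RF@np.array(p,float)+O
def goal(p,yaw=YAW):
    s=readout.observe(); T=Ro.from_rotvec(s["ee_rot"]); P=s["position"]
    for flip in(0,np.pi):
        G=Ro.from_euler('z',yaw+flip)*Ro.from_rotvec([np.pi,0,0])
        print("turn",(T.inv()*G).as_rotvec().round(3),"shift cm",(T.inv().apply(fw(p)-P)*100).round(2))
def where():
    s=readout.observe(); print("t",s["clock"],"fix",(RF.T@(s["position"]-O)).round(4),"F fix",(RF.T@s["force"]).round(1),"w",round(s["width"],3),"q",s["joints"].round(2))
E
python3 - <<'E'
from mv import *
print(fw([-.17,-.003,.13])); goal([-.17,-.003,.13]); where()
E
```

```text
[ 0.43461636 -0.05801651  0.13      ]
turn [-0.001  0.     0.06 ] shift cm [ 39.76 -43.95   5.75]
turn [-0.000e+00 -2.000e-03 -3.082e+00] shift cm [ 39.76 -43.95   5.75]
t 0.1 fix [-0.5406 -0.4655  0.187 ] F fix [-0.2  0.2 -0.6] w 1.001 q [ 1.17  0.44  0.03  1.57 -0.01  1.13 -0.08]
```

>>> drive_tool(
  commands=[
    [[0,0,0.06],[39.8,-44.0,0],-0.55],
    [[0,0,0.06],[39.8,-44.0,0],-0.55],
    [[0,0,0.06],[39.8,-44.0,0],-0.55],
    [[0,0,0.06],[39.8,-44.0,0],-0.55],
    [[0,0,0.06],[39.8,-44.0,0],-0.55],
    [[0,0,0.06],[39.8,-44.0,0],-0.55],
    [[0,0,0.06],[39.8,-44.0,0],-0.55],
    [[0,0,0.06],[39.8,-44.0,0],-0.55],
    [[0,0,0.06],[39.8,-44.0,0],-0.55],
    [[0,0,0.06],[39.8,-44.0,0],-0.55],
    [[0,0,0.06],[39.8,-44.0,0],-0.55],
    [[0,0,0.06],[39.8,-44.0,0],-0.55],
    [[0,0,0.06],[39.8,-44.0,0],-0.55],
    [[0,0,0.06],[39.8,-44.0,0],-0.55],
    [[0,0,0.06],[39.8,-44.0,3],-0.55],
    [[0,0,0.06],[39.8,-44.0,5.7],-0.55],
    [[0,0,0.06],[39.8,-44.0,5.7],-0.55],
    [[0,0,0.06],[39.8,-44.0,5.7],-0.55],
    [[0,0,0.06],[39.8,-44.0,5.7],-0.55],
    [[0,0,0.06],[39.8,-44.0,5.7],-0.55],
  ],
)

```text
clock: 1.77
position: [0.4359, -0.0587, 0.132]
ee_rot: [3.118, 0.378, 0.003]
force: [0.5, 0.3, 0.6]
width: 0.225
gripper_force: 0.0
```

```bash
python3 - <<'E'
from mv import *
where(); c=ci("wrist"); im=cams.get_image("wrist"); cv2.imwrite("pics/w1.png",im)
print("cam",(RF.T@(-c[1].T@c[2]-O)).round(3))
for n,p in dict(mouthL=[-.11,.042,.033],mouthR=[-.11,-.042,.033],bFL=[-.127,.031,.04],bFR=[-.127,-.031,.04],baseFL=[-.13,.075,.02],baseFR=[-.13,-.075,.02]).items(): print(n,proj("wrist",fw(p),c).round(0))
E
```

```text
t 1.7667 fix [-0.1689 -0.004   0.132 ] F fix [0.6 0.1 0.6] w 0.225 q [ 0.32  0.23 -0.36  2.05  0.1   0.88 -1.43]
cam [-0.089 -0.004  0.33 ]
mouthL [206. 126.]
mouthR [290. 126.]
bFL [217. 144.]
bFR [279. 144.]
baseFL [178. 145.]
baseFR [319. 144.]
```

View pics/w1.png

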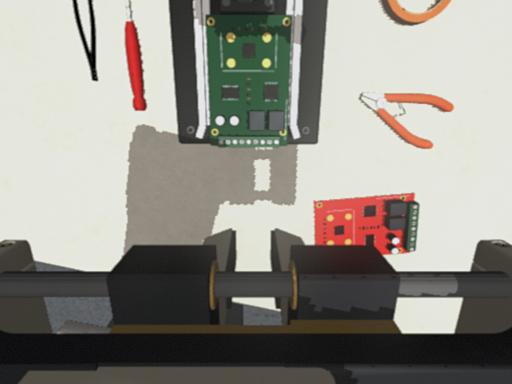

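The wrist picture shows the green board's terminal block at (218–287,147) and the base's front edge at row 143, level and within 3 px of my prediction. The block centre is at column 251 against 248 predicted, so about y = -3 mm. I go down in front of it, then push.

>>> drive_tool(
  commands=[
    [[0,0,0],[0,0,4],-0.55],
    [[0,0,0],[0,0,8],-0.55],
    [[0,0,0],[0,0,10.1],-0.55],
    [[0,0,0],[0,0,10.1],-0.55],
    [[0,0,0],[0,0,10.1],-0.55],
    [[0,0,0],[0,0,10.1],-0.55],
  ],
)

```text
clock: 2.32
position: [0.4365, -0.0582, 0.0313]
ee_rot: [3.118, 0.379, 0.004]
force: [1.2, -0.2, 0.0]
width: 0.229
gripper_force: 0.0
```

```bash
python3 -c "
from mv import *
where(); goal([-.16,-.003,.030])"
```

```text
t 2.3167 fix [-0.1682 -0.0036  0.0313] F fix [ 1.2 -0.5  0. ] w 0.229 q [ 0.27  0.38 -0.33  2.16  0.21  0.62 -1.53]
turn [ 0.001 -0.002 -0.001] shift cm [ 0.82 -0.06  0.13]
turn [-4.000e-03 -1.000e-03  3.141e+00] shift cm [ 0.82 -0.06  0.13]
```

>>> drive_tool(
  commands=[
    [[0,0,0],[1.0,0,0],-0.55],
    [[0,0,0],[2.0,0,0],-0.55],
    [[0,0,0],[2.4,0,0],-0.55],
    [[0,0,0],[2.8,0,0],-0.55],
    [[0,0,0],[3.2,0,0],-0.55],
    [[0,0,0],[3.6,0,0],-0.55],
    [[0,0,0],[4.0,0,0],-0.55],
    [[0,0,0],[4.4,0,0],-0.55],
    [[0,0,0],[4.8,0,0],-0.55],
    [[0,0,0],[5.2,0,0],-0.55],
    [[0,0,0],[5.6,0,0],-0.55],
    [[0,0,0],[6.0,0,0],-0.55],
    [[0,0,0],[6.2,0,0],-0.55],
    [[0,0,0],[6.4,0,0],-0.55],
    [[0,0,0],[6.4,0,0],-0.55],
    [[0,0,0],[6.4,0,0],-0.55],
  ],
)

```text
clock: 3.65
position: [0.4971, -0.0426, 0.0296]
ee_rot: [3.118, 0.38, -0.0]
force: [-0.1, 0.6, 0.5]
width: 0.228
gripper_force: 0.0
```

```bash
python3 -c "
from mv import *
where()"
```

```text
t 3.65 fix [-0.1056 -0.0031  0.0296] F fix [0.1 0.6 0.5] w 0.228 q [ 0.22  0.46 -0.31  2.03  0.22  0.69 -1.56]
```

>>> drive_tool(
  commands=[
    [[0,0,0],[0.1,0,0],-0.55],
    [[0,0,0],[0.2,0,0],-0.55],
    [[0,0,0],[0.3,0,0],-0.55],
    [[0,0,0],[0.4,0,0],-0.55],
    [[0,0,0],[0.4,0,0],-0.55],
    [[0,0,0],[0.4,0,0],-0.55],
  ],
)

```text
clock: 4.15
position: [0.5012, -0.0416, 0.0296]
ee_rot: [3.118, 0.38, 0.0]
force: [-0.9, 0.2, 0.5]
width: 0.223
gripper_force: 0.0
```

```bash
python3 -c "
from mv import *
where(); cv2.imwrite('pics/top1.png',cams.get_image('top'));w=ci('wrist');i=cams.get_image('wrist');cv2.imwrite('pics/w2.png',i)"
```

```text
t 4.15 fix [-0.1015 -0.0031  0.0296] F fix [-0.8  0.4  0.5] w 0.223 q [ 0.22  0.46 -0.31  2.02  0.22  0.69 -1.56]
```

View pics/w2.png

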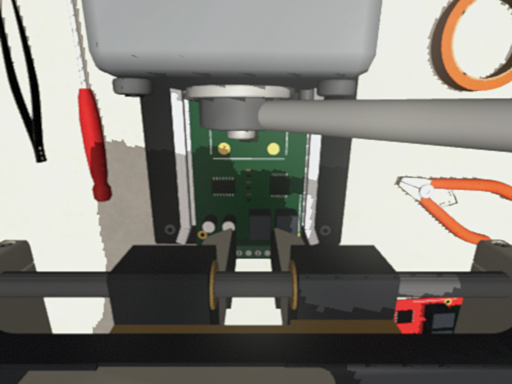

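The wrist picture shows the fingers (about (228,245) and (287,245)) against the terminal block, with the board straight between the rails. I keep pushing until the force rises at the stop.

>>> drive_tool(
  commands=[
    [[0,0,0],[0.1,0,0],-0.55],
    [[0,0,0],[0.2,0,0],-0.55],
    [[0,0,0],[0.3,0,0],-0.55],
    [[0,0,0],[0.3,0,0],-0.55],
    [[0,0,0],[0.3,0,0],-0.55],
  ],
)

```text
clock: 4.67
position: [0.5041, -0.0408, 0.0296]
ee_rot: [-3.118, -0.38, -0.0]
force: [0.0, 0.0, -0.9]
width: 0.226
gripper_force: 0.0
```

```bash
python3 -c "
from mv import *
where()"
```

```text
t 4.6667 fix [-0.0984 -0.003   0.0296] F fix [ 0.   0.  -0.9] w 0.226 q [ 0.21  0.47 -0.31  2.01  0.22  0.69 -1.57]
```

>>> drive_tool(
  commands=[
    [[0,0,0],[0.1,0,0],-0.55],
    [[0,0,0],[0.2,0,0],-0.55],
    [[0,0,0],[0.2,0,0],-0.55],
    [[0,0,0],[0.2,0,0],-0.55],
  ],
)

```text
clock: 5.0
position: [0.506, -0.0404, 0.0296]
ee_rot: [3.118, 0.38, 0.0]
force: [-0.9, 0.7, 0.1]
width: 0.225
gripper_force: 0.0
```

```bash
python3 -c "
from mv import *
where()"
```

```text
t 5.0 fix [-0.0965 -0.0031  0.0296] F fix [-0.7  0.9  0.1] w 0.225 q [ 0.21  0.47 -0.31  2.01  0.22  0.7  -1.57]
```

>>> drive_tool(
  commands=[
    [[0,0,0],[0.1,0,0],-0.55],
    [[0,0,0],[0.2,0,0],-0.55],
    [[0,0,0],[0.2,0,0],-0.55],
    [[0,0,0],[0.2,0,0],-0.55],
  ],
)

```text
clock: 5.33
position: [0.508, -0.0399, 0.0296]
ee_rot: [3.118, 0.38, 0.0]
force: [-0.0, 0.2, 1.2]
width: 0.221
gripper_force: 0.0
```

```bash
python3 - <<'E'
from mv import *
where(); i=cams.get_image('top'); cv2.imwrite('pics/top2.png',i)
j=cams.get_image('scene'); cv2.imwrite('pics/sc2.png',j)
A=cv2.resize(j[150:220,240:330],None,fx=7,fy=7,interpolation=cv2.INTER_CUBIC)
cv2.imwrite('pics/c2.png',A)
E
```

```text
t 5.3333 fix [-0.0945 -0.0031  0.0296] F fix [0.  0.2 1.2] w 0.221 q [ 0.21  0.47 -0.31  2.    0.22  0.7  -1.57]
```

View pics/c2.png

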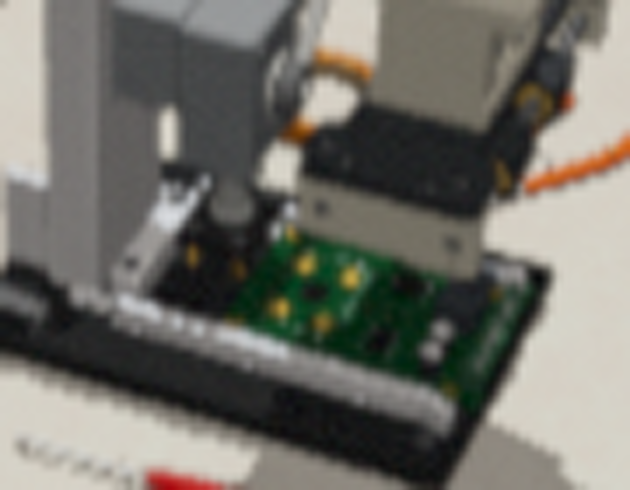

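```bash
python3 - <<'E'
from mv import *
P=readout.observe()["position"]
for z in(0,.02,.05,.066,.1): print(z,proj("scene",P+[0,0,z]).round(1),proj("top",P+[0,0,z]).round(1),proj("wrist",P+[0,0,z]).round(1))
for p in([-.13,-.003,.034],[-.09,-.003,.034]): print(proj("scene",fw(p)).round(1),proj("top",fw(p)).round(1),proj("wrist",fw(p)).round(1))
E
```

```text
0 [302.  195.5] [305.3 212.4] [252.3 217.6]
0.02 [302.5 190.6] [306.3 211.4] [252.3 228.8]
0.05 [303.3 183. ] [307.8 209.9] [252.2 250.5]
0.066 [303.8 178.8] [308.6 209.1] [252.2 265.4]
0.1 [304.8 169.7] [310.6 207.1] [252.1 310.1]
[313.2 197.7] [308.3 223.5] [252.4 263.1]
[300.7 194. ] [305.1 210.8] [252.3 214. ]
```

View pics/sc2.png

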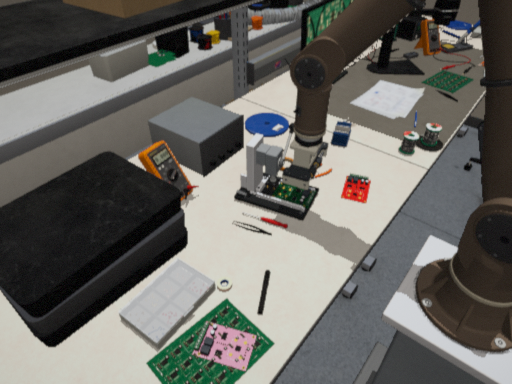

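```bash
python3 - <<'E'
import cv2,numpy as np
def asc(a,b,r0,r1,c0,c1):
    d=np.abs(cv2.imread(a).astype(int)-cv2.imread(b)).max(2)
    for r in range(r0,r1): print(r,''.join('#' if v>60 else '+' if v>25 else '.' for v in d[r,c0:c1]))
print("scene cols 275-325"); asc("pics/scene0.png","pics/sc2.png",172,206,275,325)
print("top cols 275-335"); asc("pics/top0.png","pics/top2.png",190,232,275,335)
E
```

```text
scene cols 275-325
172 .......+#################################+........
173 .......+#################################.........
174 .......#################################+.........
175 .......#################################+.........
176 .......################################+..........
177 .......+###############################...........
178 .........++#+########################+............
179 .........+...++###################+...............
180 .............+..+++###############+...............
181 ..........+++.++.+..+++###########+...............
182 ............++####++....++########+...............
183 ..............+#######+.+..+######................
184 .................++######++..+++++................
185 ....................++########.+..................
186 ........................++####++..................
187 ...........................++#++....++++..........
188 ........................+++.+.+++...++++..........
189 ............................+.+++....+++..........
190 ...................+......+.......................
191 ..................+.......++.+..
[... 2835 characters left out ...]
....+###.###+++++#########+##+++..+++..########+##
222 #####..++++++.+###.++++########+#+#+++.......++...+##+++.+##
223 #####...+++++.####.++++##+++#++.+++........................#
224 #####...+++++.###+.+++.##++++.+.............................
225 #####...+...++++++.+++.+++..................................
226 #####+......+++..+....++++..................................
227 ######..++.++...++++++####..................................
228 ######....++++++##########..................................
229 ######+++++###############..................................
230 ##########################..................................
231 ##########################..................................
```

```bash
python3 - <<'E'
from mv import *
t=(RF.T@(readout.observe()["position"]-O))
for n,d in dict(bodyLF=[.0375,.095,.066],bodyLB=[-.0375,.095,.066],bodyRF=[.0375,-.095,.066],tipL=[0,.02,0],tipLm=[0,.02,.03],tipR=[0,-.02,0],tipR3=[0,-.02,.03],yF=[.095,.0375,.066],yB=[-.095,.0375,.066]).items(): 
    X=fw(t+d); print(n,proj("scene",X).round(1),proj("top",X).round(1),proj("wrist",X).round(1))
j=cv2.imread("pics/sc2.png"); 
for r in range(178,200,2): print(r,[tuple(int(v) for v in j[r,c]) for c in range(294,312,3)])
w=cams.get_image("wrist"); cv2.imwrite("pics/w3.png",w)
w1=cv2.imread("pics/w1.png").astype(int);w2=cv2.imread("pics/w2.png").astype(int)
same=(np.abs(w1-w2).max(2)<12)&(np.abs(w2-w).max(2)<12)
for r in range(200,262,3): print(r,''.join('#' if v else '.' for v in same[r,200:310:2]))
E
```

```text
bodyLF [279.9 194.6] [273.7 203.4] [ 54.2 197. ]
bodyLB [305.3 202.2] [279.6 228.7] [ 82.2 324.8]
bodyRF [302.4 158.5] [337.  189.8] [449.7 196.4]
tipL [299.8 199.5] [299.  213.8] [225.3 217.7]
tipLm [300.5 192. ] [300.3 212.3] [221.  235.3]
tipR [304.1 191.6] [311.6 211. ] [279.4 217.6]
tipR3 [304.9 184.2] [313.2 209.5] [283.6 235.2]
yF [269.2 177.6] [288.4 180.5] [162.5  66.6]
yB [331.5 195.4] [304.  244.3] [191.9 400.7]
178 [(75, 83, 86), (35, 38, 36), (30, 28, 28), (34, 32, 31), (36, 31, 35), (54, 56, 56)]
180 [(100, 112, 116), (97, 109, 113), (79, 87, 91), (47, 49, 50), (33, 35, 34), (108, 118, 123)]
182 [(100, 112, 116), (99, 112, 116), (98, 111, 115), (99, 110, 114), (91, 101, 104), (160, 171, 176)]
184 [(101, 111, 115), (100, 112, 117), (98, 111, 115), (84, 92, 95), (96, 108, 113), (166, 177, 181)]
186 [(65, 88, 69), (84, 97, 98), (100, 111, 116), (97, 108, 114), (99, 110, 115), (71, 75, 76)]
188 [(30, 58, 15), (27, 41, 23), (71, 85, 79), (86, 99, 98), (98, 110, 116), (90, 87, 84)]
190 [(14, 38, 0), (16, 17, 18), (29, 37, 30), (39, 59, 32), (42, 43, 43), (38, 36, 35)]
192 [(1
[... 903 characters left out ...]
........................................
230 ..............##......................#................
233 ..........######..........................##...........
236 ......##########........................#....###.......
239 ...############..........................#...#..###....
242 ..#############........................####.#.#####....
245 ..###..########..........................#.###.........
248 ........#######........................####.#..........
251 ........#######.........................#####..........
254 ##......#######.........................#####..........
257 ###.....######..........................#####..........
260 ##....########..........................#####..........
```

The scene crop and the differences show the board has NOT moved: capacitors are at (302,199) both before and after. The rendered fingertips end higher than the reported TCP, at row 187 in scene against 195 expected. So the fingers passed over the block. I'll back off and touch the bench to find the true tip height.

>>> drive_tool(
  commands=[
    [[0,0,0],[-3,0,0],-0.55],
    [[0,0,0],[-6,0,0],-0.55],
    [[0,0,0],[-8,0,0],-0.55],
    [[0,0,0],[-8,0,0],-0.55],
    [[0,0,0],[-8,0,0],-0.55],
    [[0,0,0],[-8,0,0.5],-0.55],
    [[0,0,0],[-8,0,1.0],-0.55],
    [[0,0,0],[-8,0,1.5],-0.55],
    [[0,0,0],[-8,0,1.5],-0.55],
    [[0,0,0],[-8,0,1.5],-0.55],
  ],
)

```text
clock: 6.32
position: [0.4301, -0.0589, 0.014]
ee_rot: [-3.118, -0.381, 0.002]
force: [-1.0, 0.1, 0.7]
width: 0.224
gripper_force: 0.0
```

```bash
python3 - <<'E'
from mv import *
where(); P=readout.observe()["position"]
j=cams.get_image("scene"); cv2.imwrite("pics/sc4.png",j)
t=RF.T@(P-O)
for n,d in dict(tipL=[0,.02,0],tipR=[0,-.02,0]).items(): print(n,proj("scene",fw(t+d)).round(1))
d=np.abs(cv2.imread("pics/scene0.png").astype(int)-j).max(2)
for r in range(176,226): print(r,''.join('#' if v>60 else '+' if v>25 else '.' for v in d[r,285:345]))
cv2.imwrite("pics/c4.png",cv2.resize(j[150:240,280:370],None,fx=6,fy=6,interpolation=cv2.INTER_CUBIC))
E
```

```text
t 6.3167 fix [-0.1745 -0.0027  0.014 ] F fix [-0.9  0.3  0.7] w 0.224 q [ 0.26  0.41 -0.32  2.19  0.23  0.58 -1.55]
tipL [324.6 211. ]
tipR [328.4 202.7]
176 ................................############################
177 ...............................+############################
178 ..............................+#############################
179 ............................################################
180 ...........................+###############################.
181 ...........................################################.
182 ..........................+################################.
183 ..........................#################################.
184 .........................+################################+.
185 .........................+################################..
186 ..........................###############################+..
187 .........................+###############################...
188 ..........................####+++########################...
189 .........................++###.+++######################....
190 .........................#...++#
[... 1603 characters left out ...]
............+##########################+..........
216 ......................+##########################+..........
217 .....................+###########################+..........
218 ....................++############################+.........
219 ...................+###############################++.......
220 ...................##################################++.....
221 ..................+####################################++...
222 .................+#######################################+..
223 ................+#########################################++
224 ................+##########################################+
225 ...............+###########################################+
```

View pics/c4.png

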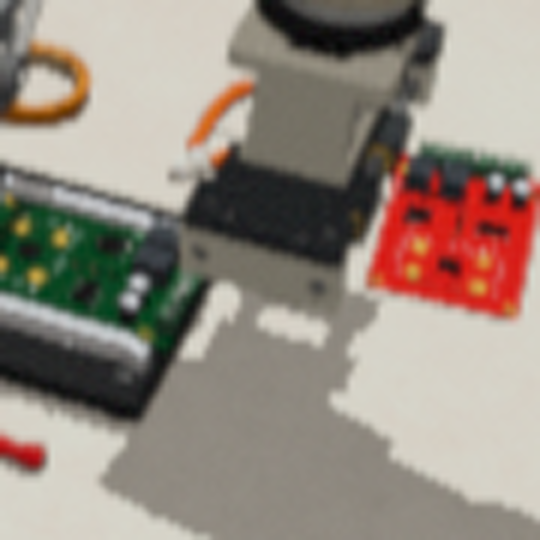

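The crop shows the gripper's underside (beige plate, lower edge at about (311,196)–(336,201) in scene) still well above the bench, with its shadow detached. So the true tips are higher than reported. I probe down in small steps with force checks.

>>> drive_tool(
  commands=[
    [[0,0,0],[0,0,0.3],-0.55],
    [[0,0,0],[0,0,0.6],-0.55],
    [[0,0,0],[0,0,0.9],-0.55],
    [[0,0,0],[0,0,1.2],-0.55],
    [[0,0,0],[0,0,1.2],-0.55],
    [[0,0,0],[0,0,1.2],-0.55],
  ],
)

```text
clock: 6.87
position: [0.43, -0.0591, 0.0024]
ee_rot: [-3.118, -0.38, 0.001]
force: [-0.6, -1.1, 0.5]
width: 0.227
gripper_force: 0.0
```

```bash
python3 - <<'E'
from mv import *
where()
w=cams.get_image("wrist").astype(int); ims=[cv2.imread(f"pics/w{i}.png").astype(int) for i in(1,2,3)]
same=np.all([np.abs(w-i).max(2)<14 for i in ims],0)
for r in range(215,262,2): print(r,''.join('#' if v else '.' for v in same[r,196:310]))
E
```

```text
t 6.8667 fix [-0.1747 -0.003   0.0024] F fix [-0.9 -1.   0.5] w 0.227 q [ 0.25  0.43 -0.3   2.2   0.24  0.55 -1.56]
215 ..................................................................................................................
217 ..............................................................................................................#...
219 ..............................................................................................................#...
221 ..............................................................................................................#...
223 ..................................................................................................................
225 ..................................................................................................................
227 ..................................................................................................................
229 ..................................#.............................................#.................................
231 ............................
[... 1171 characters left out ...]
#.#.#......#############.................................................############....................
253 #.######.#.#.###....#############.................................................#############...................
255 ######.#.###.###.#.##############..................................................############...................
257 ##.#######.#.##.##..#############..................................................############...................
259 ##.##########...#.#.############...................................................###########....................
261 #############.##################...................................................###############........#.#.#..#
```

>>> drive_tool(
  commands=[
    [[0,0,0],[0,0,0.2],-0.55],
    [[0,0,0],[0,0,0.4],-0.55],
    [[0,0,0],[0,0,0.6],-0.55],
    [[0,0,0],[0,0,0.8],-0.55],
    [[0,0,0],[0,0,1.0],-0.55],
    [[0,0,0],[0,0,1.0],-0.55],
    [[0,0,0],[0,0,1.0],-0.55],
  ],
)

```text
clock: 7.5
position: [0.4301, -0.0591, -0.0075]
ee_rot: [-3.118, -0.38, 0.001]
force: [1.3, -0.1, 0.1]
width: 0.225
gripper_force: 0.0
```

```bash
python3 - <<'E'
from mv import *
where()
c=ci("wrist"); print("cam z",(-c[1].T@c[2])[2], "tool->cam", Ro.from_rotvec(readout.observe()["ee_rot"]).inv().apply(-c[1].T@c[2]-readout.observe()["position"]).round(3))
E
```

```text
t 7.5 fix [-0.1747 -0.003  -0.0075] F fix [ 1.3 -0.4  0.1] w 0.225 q [ 0.25  0.44 -0.29  2.21  0.25  0.52 -1.57]
cam z 0.1899459865155672 tool->cam [ 0.08   0.    -0.198]
```

The reported tip is now below the bench with no contact force, so the tips really do sit higher than the readout says. I keep probing.

>>> drive_tool(
  commands=[
    [[0,0,0],[0,0,0.2],-0.55],
    [[0,0,0],[0,0,0.4],-0.55],
    [[0,0,0],[0,0,0.6],-0.55],
    [[0,0,0],[0,0,0.8],-0.55],
    [[0,0,0],[0,0,1.0],-0.55],
    [[0,0,0],[0,0,1.2],-0.55],
    [[0,0,0],[0,0,1.2],-0.55],
    [[0,0,0],[0,0,1.2],-0.55],
  ],
)

```text
clock: 8.17
position: [0.4301, -0.0591, -0.0195]
ee_rot: [3.118, 0.38, -0.001]
force: [-0.3, -0.3, -0.1]
width: 0.227
gripper_force: 0.0
```

>>> drive_tool(
  commands=[
    [[0,0,0],[0,0,0.2],-0.55],
    [[0,0,0],[0,0,0.4],-0.55],
    [[0,0,0],[0,0,0.4],-0.55],
    [[0,0,0],[0,0,0.4],-0.55],
  ],
)

```text
clock: 8.5
position: [0.4301, -0.0592, -0.0235]
ee_rot: [-3.118, -0.38, 0.0]
force: [-0.2, -0.8, 0.8]
width: 0.227
gripper_force: 0.0
```

>>> drive_tool(
  commands=[
    [[0,0,0],[0,0,0.2],-0.55],
    [[0,0,0],[0,0,0.4],-0.55],
    [[0,0,0],[0,0,0.6],-0.55],
    [[0,0,0],[0,0,0.6],-0.55],
    [[0,0,0],[0,0,0.6],-0.55],
  ],
)

```text
clock: 8.92
position: [0.4301, -0.0591, -0.0295]
ee_rot: [-3.118, -0.38, 0.001]
force: [0.2, -0.5, -0.7]
width: 0.224
gripper_force: 0.0
```

>>> drive_tool(
  commands=[
    [[0,0,0],[0,0,0.2],-0.55],
    [[0,0,0],[0,0,0.4],-0.55],
    [[0,0,0],[0,0,0.4],-0.55],
    [[0,0,0],[0,0,0.4],-0.55],
  ],
)

```text
clock: 9.25
position: [0.4301, -0.0592, -0.0335]
ee_rot: [3.118, 0.38, -0.0]
force: [-0.4, 0.2, 0.3]
width: 0.224
gripper_force: 0.0
```

>>> drive_tool(
  commands=[
    [[0,0,0],[0,0,0.1],-0.55],
    [[0,0,0],[0,0,0.2],-0.55],
    [[0,0,0],[0,0,0.3],-0.55],
    [[0,0,0],[0,0,0.4],-0.55],
    [[0,0,0],[0,0,0.4],-0.55],
  ],
)

```text
clock: 9.67
position: [0.4301, -0.0592, -0.0376]
ee_rot: [-3.118, -0.38, 0.0]
force: [-0.4, 0.3, -0.0]
width: 0.225
gripper_force: 0.0
```

>>> drive_tool(
  commands=[
    [[0,0,0],[0,0,0.1],-0.55],
    [[0,0,0],[0,0,0.2],-0.55],
    [[0,0,0],[0,0,0.3],-0.55],
    [[0,0,0],[0,0,0.4],-0.55],
    [[0,0,0],[0,0,0.4],-0.55],
  ],
)

```text
clock: 10.08
position: [0.4304, -0.0592, -0.0392]
ee_rot: [3.117, 0.381, 0.002]
force: [-11.2, 0.6, 52.3]
width: 0.227
gripper_force: 25.9
```

Contact comes at reported z of about -0.039, so the true fingertips are 39 mm above the reported TCP. I use that offset from here on. Raise to a true tip height of about 30 mm (reported -0.009) and push the board again.

>>> drive_tool(
  commands=[
    [[0,0,0],[0,0,-1.5],-0.55],
    [[0,0,0],[0,0,-3.2],-0.55],
    [[0,0,0],[0,0,-3.2],-0.55],
    [[0,0,0],[0,0,-3.2],-0.55],
    [[0,0,0],[1.5,0,-3.2],-0.55],
    [[0,0,0],[2.5,0,-3.2],-0.55],
    [[0,0,0],[3.0,0,-3.2],-0.55],
    [[0,0,0],[3.5,0,-3.2],-0.55],
    [[0,0,0],[4.0,0,-3.2],-0.55],
    [[0,0,0],[4.5,0,-3.2],-0.55],
    [[0,0,0],[5.0,0,-3.2],-0.55],
    [[0,0,0],[5.5,0,-3.2],-0.55],
    [[0,0,0],[5.5,0,-3.2],-0.55],
    [[0,0,0],[5.5,0,-3.2],-0.55],
  ],
)

```text
clock: 11.25
position: [0.484, -0.0458, -0.0094]
ee_rot: [3.118, 0.38, 0.001]
force: [-0.5, -0.7, -0.1]
width: 0.226
gripper_force: 0.0
```

```bash
python3 - <<'E'
from mv import *
where()
j=cams.get_image("scene"); cv2.imwrite("pics/sc5.png",j)
a=cv2.imread("pics/scene0.png")
# board shift: track the gold pads/relays patch (board texture) between images
T=a[183:202,280:300]; r=cv2.matchTemplate(j[173:212,260:315],T,cv2.TM_CCOEFF_NORMED); _,v,_,l=cv2.minMaxLoc(r); print("patch moved px",l[0]+260-280,l[1]+173-183,v)
print("px for -20mm..0",[proj("scene",fw([x,0,.03])).round(1) for x in(-.06,-.04,-.02)])
E
```

```text
t 11.25 fix [-0.1192 -0.0031 -0.0094] F fix [-0.7 -0.6 -0.1] w 0.226 q [ 0.2   0.5  -0.29  2.09  0.25  0.58 -1.59]
patch moved px -7 -2 0.7844299077987671
px for -20mm..0 [array([291.1, 192.9]), array([285. , 191.1]), array([279. , 189.4])]
```

The board patch moved (-7,-2) px, about 22 mm, so the board is being pushed. I go on towards the stop.

>>> drive_tool(
  commands=[
    [[0,0,0],[0.3,0,0],-0.55],
    [[0,0,0],[0.6,0,0],-0.55],
    [[0,0,0],[0.9,0,0],-0.55],
    [[0,0,0],[1.2,0,0],-0.55],
    [[0,0,0],[1.5,0,0],-0.55],
    [[0,0,0],[1.6,0,0],-0.55],
    [[0,0,0],[1.6,0,0],-0.55],
  ],
)

```text
clock: 11.88
position: [0.4997, -0.0419, -0.0093]
ee_rot: [-3.118, -0.38, -0.001]
force: [0.7, -0.9, 0.4]
width: 0.223
gripper_force: 0.0
```

>>> drive_tool(
  commands=[
    [[0,0,0],[0.1,0,0],-0.55],
    [[0,0,0],[0.2,0,0],-0.55],
    [[0,0,0],[0.2,0,0],-0.55],
  ],
)

```text
clock: 12.13
position: [0.5011, -0.0416, -0.0094]
ee_rot: [3.118, 0.38, -0.0]
force: [-0.5, -0.3, 0.2]
width: 0.223
gripper_force: 0.3
```

>>> drive_tool(
  commands=[
    [[0,0,0],[0.1,0,0],-0.55],
    [[0,0,0],[0.2,0,0],-0.55],
    [[0,0,0],[0.2,0,0],-0.55],
  ],
)

```text
clock: 12.38
position: [0.5033, -0.0411, -0.0094]
ee_rot: [3.118, 0.38, 0.001]
force: [-0.4, 0.3, -0.5]
width: 0.226
gripper_force: 0.1
```

>>> drive_tool(
  commands=[
    [[0,0,0],[0.1,0,0],-0.55],
    [[0,0,0],[0.2,0,0],-0.55],
    [[0,0,0],[0.2,0,0],-0.55],
  ],
)

```text
clock: 12.63
position: [0.5038, -0.0409, -0.0096]
ee_rot: [3.118, 0.38, -0.003]
force: [-4.4, -2.1, 3.3]
width: 0.226
gripper_force: 2.4
```

Force is rising at fixture x of about -0.099, where the stop was predicted. One more small push to confirm.

>>> drive_tool(
  commands=[
    [[0,0,0],[0.1,0,0],-0.55],
    [[0,0,0],[0.1,0,0],-0.55],
    [[0,0,0],[0.1,0,0],-0.55],
  ],
)

```text
clock: 12.88
position: [0.5038, -0.041, -0.0097]
ee_rot: [3.118, 0.38, -0.006]
force: [-7.5, -1.3, 6.2]
width: 0.227
gripper_force: 3.8
```

```bash
python3 - <<'E'
from mv import *
where()
j=cams.get_image("scene"); cv2.imwrite("pics/sc6.png",j)
a=cv2.imread("pics/scene0.png")
T=a[183:202,280:300]; r=cv2.matchTemplate(j[173:212,255:315],T,cv2.TM_CCOEFF_NORMED); _,v,_,l=cv2.minMaxLoc(r); print("patch moved px",l[0]+255-280,l[1]+173-183,v)
E
```

```text
t 12.8833 fix [-0.0987 -0.0031 -0.0097] F fix [-7.6  0.5  6.2] w 0.227 q [ 0.19  0.53 -0.29  2.04  0.25  0.61 -1.6 ]
patch moved px 11 -8 0.5844026207923889
```

The push force rises to 7.6 N with no further travel, so the board is home (about 40 mm of finger travel against it, as measured). Now I retreat, lift, close the gripper and go above the knob.

>>> drive_tool(
  commands=[
    [[0,0,0],[-2,0,0],-0.55],
    [[0,0,0],[-5,0,0],-0.55],
    [[0,0,0],[-5,0,-2],-0.55],
    [[0,0,0],[-5,0,-6],-1],
    [[0,0,0],[-5,0,-10],-1],
    [[0,0,0],[-5,0,-14],-1],
    [[0,0,0],[-5,0,-18],-1],
    [[0,0,0],[-5,0,-22],-1],
    [[0,0,0],[-5,0,-24],-1],
    [[0,0,0],[-5,0,-24],-1],
    [[0,0,0],[-5,0,-24],-1],
    [[0,0,0],[-2,2,-24],-1],
    [[0,0,0],[1,4,-24],-1],
    [[0,0,0],[4,6,-24],-1],
    [[0,0,0],[7.2,8,-24],-1],
    [[0,0,0],[7.2,8,-24],-1],
    [[0,0,0],[7.2,8,-24],-1],
    [[0,0,0],[7.2,8,-24],-1],
  ],
)

```text
clock: 14.43
position: [0.5942, -0.1002, 0.2289]
ee_rot: [-3.117, -0.381, 0.004]
force: [-0.8, 0.6, -0.0]
width: 0.007
gripper_force: 0.0
```

```bash
python3 - <<'E'
from mv import *
where(); goal([-.0255,-.082,.195])
i=cams.get_image("top"); cv2.imwrite("pics/top7.png",i)
c=ci("wrist"); w=cams.get_image("wrist"); cv2.imwrite("pics/w7.png",w)
k=[-.0255,-.077,.214]; print("knob predicted wrist",proj("wrist",fw(k),c).round(0), "board_front home", proj("wrist",fw([-.09,-.003,.04]),c).round(0),"stop",proj("wrist",fw([.03,0,.028]),c).round(0))
j=cams.get_image("scene"); cv2.imwrite("pics/sc7.png",j)
a=cv2.imread("pics/scene0.png")
T=a[186:201,283:300]; r=cv2.matchTemplate(j[173:212,255:315],T,cv2.TM_CCOEFF_NORMED); _,v,_,l=cv2.minMaxLoc(r); print("patch moved px",l[0]+255-283,l[1]+173-186,v)
print([proj("scene",fw([x,0,.03])).round(1) for x in(-.08,-.04)])
E
```

```text
t 14.4333 fix [-0.0253 -0.0824  0.2289] F fix [-0.6  0.7 -0. ] w 0.007 q [ 0.31  0.4  -0.33  1.55  0.13  1.23 -1.37]
turn [-0.001  0.002  0.   ] shift cm [-0.02 -0.03  3.39]
turn [-4.000e-03 -2.000e-03 -3.141e+00] shift cm [-0.02 -0.03  3.39]
knob predicted wrist [246. 210.] board_front home [198. 210.] stop [192. 123.]
patch moved px -12 -3 0.7360904812812805
[array([297.2, 194.7]), array([285. , 191.1])]
```

The patch moved (-12,-3) px, about 40 mm, so the board is home and stayed home. Now I press the knob down along its arc.

>>> drive_tool(
  commands=[
    [[0,0,0],[0,0,1.8],-1],
    [[0,0,0],[0,0,3.5],-1],
    [[0,0,0],[0,0.2,4.0],-1],
    [[0,0,0],[0,0.5,4.5],-1],
    [[0,0,0],[0,0.8,5.0],-1],
    [[0,0,0],[0,1.1,5.5],-1],
    [[0,0,0],[0,1.3,6.0],-1],
    [[0,0,0],[0,1.3,6.0],-1],
  ],
)

```text
clock: 15.25
position: [0.5994, -0.1177, 0.1715]
ee_rot: [3.115, 0.374, 0.004]
force: [0.9, -7.6, 2.9]
width: 0.003
gripper_force: 4.0
```

```bash
python3 - <<'E'
from mv import *
where()
def knob(n,box):
    i=cams.get_image(n); cv2.imwrite(f"pics/k_{n}.png",i); r0,r1,c0,c1=box
    m=(i.max(2)<45).astype(np.uint8); print(n); 
    for r in range(r0,r1,2): print(r,''.join('#' if v else '.' for v in m[r,c0:c1]))
knob("scene",(115,165,275,325))
for th in(45,35,25,15): t=np.radians(th); print(th,proj("scene",fw([-.0255,-.11*np.cos(t),.136+.11*np.sin(t)])).round(1))
E
```

```text
t 15.25 fix [-0.0244 -0.1005  0.1715] F fix [-1.  -7.6  2.9] w 0.003 q [ 0.33  0.45 -0.32  1.61  0.16  1.1  -1.37]
scene
115 ..................................................
117 ..................................................
119 ..................................................
121 ..................................................
123 ..........................#.......................
125 .................####.............................
127 ................######............................
129 ................######............................
131 ................###...............................
133 ..................................................
135 ..................................................
137 ..................................................
139 ..................................................
141 ..................................................
143 ..................................................
145 ..................................................
147 ..................................................
149 ..................................................
151 ..................................................
153 ..................................................
155 ..................................................
157 ..................................................
159 ..................................................
161 ..................................................
163 ..................................................
45 [293.2 126.9]
35 [294.4 129.2]
25 [295.1 132.4]
15 [295.4 136.4]
```

The measured y was pushed out to -0.1005 and the knob in scene is still at about (294,128), so the tip slipped down the outer side of the ball. I lift, come in inboard of the knob centre and press there.

>>> drive_tool(
  commands=[
    [[0,0,0],[0,0.5,-1],-1],
    [[0,0,0],[0,0.3,-3],-1],
    [[0,0,0],[0,0,-5],-1],
    [[0,0,0],[0,-1.2,-5],-1],
    [[0,0,0],[0,-2.6,-5],-1],
    [[0,0,0],[0,-2.6,-5],-1],
    [[0,0,0],[0,-2.6,-4],-1],
    [[0,0,0],[0,-2.6,-3],-1],
    [[0,0,0],[0,-2.6,-2],-1],
    [[0,0,0],[0,-2.6,-1.5],-1],
    [[0,0,0],[0,-2.6,-1.0],-1],
    [[0,0,0],[0,-2.6,-1.0],-1],
  ],
)

```text
clock: 16.3
position: [0.5911, -0.0884, 0.1789]
ee_rot: [-3.118, -0.38, 0.004]
force: [-0.8, 0.2, 0.3]
width: 0.007
gripper_force: 0.0
```

```bash
cat > kn.py <<'E'
from mv import *
def kn():
    where(); i=cams.get_image("scene"); cv2.imwrite("pics/k.png",i)
    m=(i[115:160,288:302].max(2)<45).astype(np.uint8); n,l,s,c=cv2.connectedComponentsWithStats(m)
    for k in range(1,n):
        if s[k,4]>8: print("dark blob",(c[k]+[288,115]).round(1),s[k,4])
    for th in(50,45,35,25,15,5,-5,-13): t=np.radians(th); print(th,proj("scene",fw([-.0255,-.11*np.cos(t),.136+.11*np.sin(t)])).round(1),end=' ')
kn()
E
python3 kn.py
```

```text
t 16.3 fix [-0.0254 -0.0702  0.1789] F fix [-0.7  0.4  0.3] w 0.007 q [ 0.29  0.43 -0.33  1.63  0.15  1.11 -1.41]
dark blob [292.8 129.8] 19
50 [292.5 126.1] 45 [293.2 126.9] 35 [294.4 129.2] 25 [295.1 132.4] 15 [295.4 136.4] 5 [295.4 141. ] -5 [294.9 146.1] -13 [294.4 150.5]
```

>>> drive_tool(
  commands=[
    [[0,0,0],[0,0.5,0.4],-1],
    [[0,0,0],[0,0.9,0.8],-1],
    [[0,0,0],[0,1.2,1.2],-1],
    [[0,0,0],[0,1.5,1.6],-1],
    [[0,0,0],[0,1.8,2.0],-1],
    [[0,0,0],[0,2.0,2.4],-1],
    [[0,0,0],[0,2.0,2.4],-1],
  ],
)

```text
clock: 16.93
position: [0.5965, -0.1086, 0.1557]
ee_rot: [3.118, 0.379, -0.001]
force: [0.7, 0.2, -0.4]
width: 0.007
gripper_force: 0.2
```

```bash
python3 kn.py
```

```text
t 16.9333 fix [-0.025  -0.091   0.1557] F fix [ 0.7 -0.  -0.4] w 0.007 q [ 0.32  0.46 -0.32  1.64  0.16  1.07 -1.38]
dark blob [294.2 115.6] 23
dark blob [294.4 133.2] 25
50 [292.5 126.1] 45 [293.2 126.9] 35 [294.4 129.2] 25 [295.1 132.4] 15 [295.4 136.4] 5 [295.4 141. ] -5 [294.9 146.1] -13 [294.4 150.5]
```

The knob follows: it is at (294.4,133.2), about 24 degrees. Going on.

>>> drive_tool(
  commands=[
    [[0,0,0],[0,0.4,0.5],-1],
    [[0,0,0],[0,0.6,1.0],-1],
    [[0,0,0],[0,0.8,1.5],-1],
    [[0,0,0],[0,1.0,2.0],-1],
    [[0,0,0],[0,1.1,2.5],-1],
    [[0,0,0],[0,1.2,3.0],-1],
    [[0,0,0],[0,1.3,3.5],-1],
    [[0,0,0],[0,1.3,4.0],-1],
    [[0,0,0],[0,1.3,4.5],-1],
    [[0,0,0],[0,1.3,5.0],-1],
    [[0,0,0],[0,1.3,5.5],-1],
    [[0,0,0],[0,1.3,5.5],-1],
  ],
)

```text
clock: 17.98
position: [0.5993, -0.1199, 0.1004]
ee_rot: [-3.118, -0.381, 0.002]
force: [-0.4, -0.7, 0.3]
width: 0.005
gripper_force: 0.1
```

```bash
python3 kn.py
```

```text
t 17.9833 fix [-0.025  -0.1027  0.1004] F fix [-0.6 -0.6  0.3] w 0.005 q [ 0.33  0.52 -0.31  1.69  0.19  0.96 -1.38]
dark blob [294.  126.6] 127
dark blob [294.2 146.2] 16
50 [292.5 126.1] 45 [293.2 126.9] 35 [294.4 129.2] 25 [295.1 132.4] 15 [295.4 136.4] 5 [295.4 141. ] -5 [294.9 146.1] -13 [294.4 150.5]
```

>>> drive_tool(
  commands=[
    [[0,0,0],[0,0,0.3],-1],
    [[0,0,0],[0,0,0.6],-1],
    [[0,0,0],[0,-0.1,0.9],-1],
    [[0,0,0],[0,-0.1,1.2],-1],
    [[0,0,0],[0,-0.2,1.4],-1],
    [[0,0,0],[0,-0.2,1.4],-1],
  ],
)

```text
clock: 18.53
position: [0.5993, -0.1181, 0.0872]
ee_rot: [-3.118, -0.38, 0.0]
force: [-0.0, 0.1, 0.9]
width: 0.004
gripper_force: 0.4
```

>>> drive_tool(
  commands=[
    [[0,0,0],[0,0,0.1],-1],
    [[0,0,0],[0,0,0.2],-1],
    [[0,0,0],[0,0,0.2],-1],
    [[0,0,0],[0,0,0.2],-1],
  ],
)

```text
clock: 18.87
position: [0.5993, -0.1181, 0.0856]
ee_rot: [-3.118, -0.38, 0.0]
force: [0.4, -0.2, 1.6]
width: 0.005
gripper_force: 0.8
```

```bash
python3 kn.py
```

```text
t 18.8667 fix [-0.0246 -0.1009  0.0856] F fix [ 0.4 -0.3  1.6] w 0.005 q [ 0.32  0.53 -0.31  1.71  0.19  0.93 -1.39]
dark blob [293.8 131.5] 127
dark blob [294.1 150.4] 12
50 [292.5 126.1] 45 [293.2 126.9] 35 [294.4 129.2] 25 [295.1 132.4] 15 [295.4 136.4] 5 [295.4 141. ] -5 [294.9 146.1] -13 [294.4 150.5]
```

Almost at -13 degrees. I press a little further until the end stop pushes back.

>>> drive_tool(
  commands=[
    [[0,0,0],[0,0,0.1],-1],
    [[0,0,0],[0,0,0.2],-1],
    [[0,0,0],[0,0,0.2],-1],
    [[0,0,0],[0,0,0.2],-1],
  ],
)

```text
clock: 19.25
position: [0.5994, -0.1179, 0.0837]
ee_rot: [-3.118, -0.381, -0.0]
force: [-1.3, 1.1, 3.6]
width: 0.0
gripper_force: 1.8
```

>>> drive_tool(
  commands=[
    [[0,0,0],[0,0,0.1],-1],
    [[0,0,0],[0,0,0.2],-1],
    [[0,0,0],[0,0,0.2],-1],
    [[0,0,0],[0,0,0.2],-1],
  ],
)

```text
clock: 19.58
position: [0.5996, -0.1179, 0.0828]
ee_rot: [3.118, 0.381, 0.001]
force: [-5.4, 2.7, 13.7]
width: 0.004
gripper_force: 7.3
```

13.7 N and stalled, against 2–4 N for normal pressing, so the end stop is reached. I lift clear and verify.

>>> drive_tool(
  commands=[
    [[0,0,0],[0,0,-1],-1],
    [[0,0,0],[0,0,-4],-1],
    [[0,0,0],[0,0,-8],-1],
    [[0,0,0],[0,0,-12],-1],
    [[0,0,0],[-4,0,-14],-1],
    [[0,0,0],[-8,0,-14],-1],
    [[0,0,0],[-12,0,-14],-1],
    [[0,0,0],[-15,0,-14],-1],
    [[0,0,0],[-15,0,-14],-1],
    [[0,0,0],[-15,0,-14],-1],
    [[0,0,0],[-15,0,-14],-1],
  ],
)

```text
clock: 20.5
position: [0.4545, -0.1544, 0.2221]
ee_rot: [3.118, 0.38, 0.002]
force: [0.2, 1.1, 0.7]
width: 0.006
gripper_force: 0.0
```

```bash
python3 kn.py; python3 - <<'E'
from mv import *
a=cv2.imread("pics/scene0.png"); j=cv2.imread("pics/k.png")
T=a[186:201,283:300]; r=cv2.matchTemplate(j[173:212,255:315],T,cv2.TM_CCOEFF_NORMED); _,v,_,l=cv2.minMaxLoc(r); print("\npatch moved px",l[0]+255-283,l[1]+173-186,v)
cv2.imwrite("pics/c9.png",cv2.resize(j[115:225,225:345],None,fx=5,fy=5,interpolation=cv2.INTER_CUBIC))
E
```

```text
t 20.5 fix [-0.1739 -0.1013  0.2221] F fix [0.4 1.  0.7] w 0.006 q [ 0.5   0.19 -0.33  1.84  0.07  1.12 -1.19]
dark blob [294.3 150.3] 12
50 [292.5 126.1] 45 [293.2 126.9] 35 [294.4 129.2] 25 [295.1 132.4] 15 [295.4 136.4] 5 [295.4 141. ] -5 [294.9 146.1] -13 [294.4 150.5] 
patch moved px -18 -5 0.5981574654579163
```

View pics/c9.png

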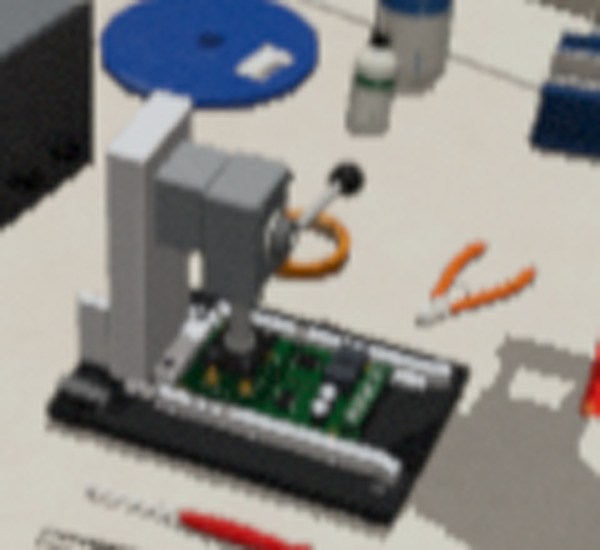

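The picture shows the board home against the stop, the foot down on it and the knob at (294.3,150.3), which is the -13 degree position. Capacitors moved from (302,199) to (289.5,194), and the tools are where they were. Handing in.

```bash
python3 -c "
from cell import job
print(job.sign_off())"
```

```text
the job is handed in; nothing more can be done
None
```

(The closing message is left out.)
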